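# Move a freshly oiled dowel to the drying rack with sprung tongs

## Robot

A 7-joint arm with a two-finger parallel gripper is mounted at the origin on a cart in front of the work surface, level with it; the furniture and walls round the work are solid. World frame = base frame: x ahead of the robot, y to its left, z up, the work surface at z = 0. Lengths are in m, angles in rad, forces in N, time in s.
With the tool pointing down it reaches from about 0.425 to 0.875 m from the base axis. Payload 4.7 kg.
Tool frame: the origin (TCP) lies between the finger pads; the fingertips stand 14 mm ahead of it and the grasp point (between the pads) lies 5 mm behind it; z points along the fingers, y is the line along which they close (so a half turn about z gives the same grasp; the last joint's range is limited). The gripper opens to 87 mm and grips with 3 to 60 N. Pads are 19 mm wide; open, the fingers measure 117 mm over their backs; the gripper's body (75 mm by 190 mm) begins 51 mm behind the grasp point.
Start: joints at [-1.334, 0.321, -0.07, 1.45, 0.023, 1.371, -0.057], TCP at [0.144, 0.634, 0.237] pointing down, gripper open.
Joint ranges: [-2.86, 2.86], [-0.3, 2.09], [-1.38, 1.24], [0.06, 2.45], [-1.56, 4.7], [0.09, 2.05], [-2.69, 2.69]. Speed limits (rad/s): [2.57, 2.57, 3.14, 3.14, 3.14, 3.14, 3.14].

## Interface

Orientations are given as a rotation vector (axis times angle).
In Python, from bench import ctrl gives the robot as it stands.
- The arm moves only by the shell command python3 -m inch 'ROWS' [OPENING] [FORCE]. ROWS is JSON, a list of rows, each a list of 6 numbers: the shift along the world's x, y, z in mm, then the turn, a rotation vector about the world's x, y, z in degrees. In form: [[tx, ty, tz, rx, ry, rz], ...]. A call has 1 to 20 rows; each row is the pose to reach, as a shift and turn from the pose commanded when the call began; what a row does not reach only later rows make up. A row lasts 1/8 s, in which the tool goes at most 62.5 mm and 10.7 degrees, less where a joint would pass 70% of its speed; a pose out of reach is approached as far as the arm can. A call with a gripper value outside its range is refused whole. OPENING is the finger opening in mm, from 0 to 87, set as the call begins (- or left out, the last holds). The fingers move at their own pace and stop on an object; FORCE is the grip in N (left out, the last holds). Time passes only in rows, so rows that repeat a pose let the fingers close. It gives the time, the measured TCP pose, the force, the opening and the grip force at its end, in the units of the state.
- ctrl.get_state(): the state, without advancing time (a new reading comes with each control period).
- ctrl.get_image(name): name is "scene" or "top" or "wrist"; returns (picture, depth): 384x512x3 uint8, red, green, blue; 384x512 float32, m along the optical axis (not along the pixel's ray), 0 where there is no reading.
- ctrl.camera_params(name): a dict with "mtx" (3x3 intrinsics, pixels), "T" (4x4, takes a point from camera to world coordinates). Camera axes: x right, y down, z forward; pixel columns grow to the right and rows downward; lengths in m; the calibration is good to about 2 mm. A picture is of the moment at which its call begins: read the wrist's pose just before it. camera_params takes no time and is no camera call; for the wrist camera it gives the pose at the moment of the call.
- ctrl.close_job(): hands the job in; it is judged then, once.
The state is a dict: "time": time; "joint_positions": joint angles; "qd": joint speeds; "joint_torque": joint torques, N m; "position": TCP position; "tool_rot": TCP orientation; "ft_force": force on the tool from outside, world axes, zero at the start; "torque": the same for the moment, N m; "grip_width": opening from 0.0 (shut) to 1.0 (fully open); "grip_force": force on a finger pad.
Only numpy, scipy, OpenCV 4.12 (cv2) and the standard library are available. Lean on these libraries where they do the work, as an engineer would, in place of code of your own. Each camera call takes 0.05 s, during which the arm holds its last target. There are 200 camera calls.

## Task

The longest dowel, lying alone on the drip stand, has just been oiled, so handle it only with the sprung tongs: take up the tongs by their wooden grips, squeeze them shut on the end of the dowel that faces you and lift it off the stand. Lower it into the empty middle notch of the drying rack so that it lies level in both rails, and only then let it go. Leave the two other dowels where they lie in their notches, and finally lay the tongs flat on the bench.

Things in the scene. Friction and masses are not known exactly. Their poses are not given: they have to be found in the camera images.
- tongs: Sprung steel-strip tongs lying flat on the bench: 215 mm long, 22 mm high, 130 g, loose. Two arms joined by a bow at the back; a dark wooden grip scale outside each arm, x = -31 to +31 mm, 50 mm wide over both when free. Origin: midway between the grips, on the underside. x points to the jaws, y is the line along which they close, z up. Bow from x = -95 to -113 mm.
- tongs_jaws (a point): Point between the jaws at their mid-height: x = +86, z = +11 mm from the tongs' origin. The rubber-faced jaws are 30 mm long (tips 101 mm ahead of the origin) and 18 mm high and stand 34 mm apart when free. Every 1 mm the grips are squeezed together brings them 1.9 mm nearer: 25 mm apart at 45 mm over the grips, shut on a 12 mm dowel at 38 mm.
- tongs_left (a joint): Angle (rad) by which the left arm is squeezed in: 0 free, about 0.025 at 45 mm over the grips, 0.061 shut on a 12 mm dowel. The right arm does the same. The arms are springs: each grip takes 2 N at first movement, 6 N at 45 mm, 12 N when the jaws meet a dowel; 20 to 40 N then holds it firmly. Let go, they spring open.
- oiled_dowel: The freshly oiled beech dowel, 12 mm thick, 160 mm long, the longest of the three, lying alone in the notches of the drip stand, about 47 mm of it standing out beyond each plate. Its length runs along its own y. Origin on its surface at mid-length. About 30 g, loose. Only the tongs may touch it.
- oiled_center (a point): Centre of the oiled dowel, on its axis at mid-length.
- drip_stand: Fixed aluminium tray 125 x 112 mm with a 12 mm rim and two upright plates 80 mm wide, 6 mm thick, at x = -30 and +30 mm, each with one V notch at y = 0 between teeth 66 mm high. The dowel lies along the stand's x, its axis 54.5 mm above the bench. Origin: centre of the underside; x points away from the robot, z up.
- drying_rack: Fixed wooden rack: board 112 x 176 x 12 mm, two saw-tooth rails 160 mm wide, 10 mm thick, at x = -30 and +30 mm. Each has three V notches (90 degrees) at y = -40, 0 and +40 mm, bottoms 46 mm and tooth tips 66 mm above the bench. Dowels lie along the rack's x; the notch at y = 0 is empty. Origin: centre of the underside; x points away from the robot, z up.
- empty_notch (a point): Where a dowel's centre lies when seated centrally in the empty middle notches of the rack: 54.5 mm above the bench, midway between the rails.
- short_center (a point): Centre of the 100 mm long dowel (12 mm thick, loose) lying in an outer notch of the rack.
- middle_center (a point): Centre of the 140 mm long dowel (12 mm thick, loose) lying in the other outer notch of the rack.

How it is judged:
On the way, in this order (a step that is already met when the one before it is completed fails the run):
1. the oiled dowel is lifted clear of the drip stand, gripped in the tongs (height (world z) of oiled_center above 0.08 m and contact force between tongs and oiled_dowel above 0.5 N), for 0.2 s.
2. the oiled dowel is lowered into the middle notch of the rack while the tongs still grip it (x of oiled_center in the frame of drying_rack between -0.035 and 0.035 m and y of oiled_center in the frame of drying_rack between -0.01 and 0.01 m and z of oiled_center in the frame of drying_rack between 0.0445 and 0.0645 m and angle between the y axis of oiled_dowel and the x axis of drying_rack, either way round below 0.12 rad and contact force between tongs and oiled_dowel above 0.5 N), for 0.1 s.
3. the tongs have let the dowel go and it lies in the middle notch of both rails (x of oiled_center in the frame of drying_rack between -0.035 and 0.035 m and y of oiled_center in the frame of drying_rack between -0.006 and 0.006 m and z of oiled_center in the frame of drying_rack between 0.0495 and 0.0595 m and angle between the y axis of oiled_dowel and the x axis of drying_rack, either way round below 0.12 rad and contact force between tongs and oiled_dowel below 0.05 N), for 0.2 s.
At the end, for the whole second after the job is handed in: Oiled dowel at rest, level, in the middle notch of both rails (6 mm sideways, 5 mm in height, 35 mm along, 0.12 rad), free of the tongs; tongs flat and still on the bench (underside within 6 mm, tilt under 0.1 rad); the other two dowels within 20 mm of where they were (all of step 3 and angle between oiled_dowel's own y axis and vertical between 1.47 and 1.67 rad and linear speed of each of oiled_dowel, tongs below 0.02 m/s and height (world z) of tongs between -0.006 and 0.006 m and angle between tongs's own z axis and vertical below 0.1 rad and distance of each of short_center, middle_center from where it was at the start of the episode below 0.02 m); the robot touches nothing.
It fails at once if the robot itself touches the oiled dowel (contact force between any of the fingers, the arm and oiled_dowel above 0.3 N).
It fails at once if another dowel is shifted in its notches or knocked out of them (distance of any of short_center, middle_center from where it was at the start of the episode above 0.02 m).
It also fails if it takes over 56 s, if anything falls off the work surface, if the arm or the gripper's body presses on something with over 40 N, if the wrist force passes 120 N, or if a joint passes its speed limit or range.

## Working session

There is one attempt and no reset: what is moved stays moved. The work goes in short steps, Python scripts to look and compute and a shell command to move; the robot and the scene stay as the last step left them, time stands still between calls to the robot, and variables do not carry over. Pictures are saved under pics/ and viewed, at most 10 in all, crops included, and the job is handed in when it is done.

```bash
mkdir -p pics
cat > h.py <<'E'
from bench import ctrl
import numpy as np, cv2
def snap(n,f):
    p=ctrl.camera_params(n); im,d=ctrl.get_image(n)
    cv2.imwrite(f'pics/{f}.png',im[...,::-1]); np.savez(f'pics/{f}.npz',im=im,d=d,K=p['mtx'],T=p['T'])
def load(f): 
    z=np.load(f'pics/{f}.npz'); return z['im'],z['d'],z['K'],z['T']
def cloud(f):
    im,d,K,T=load(f); v,u=np.mgrid[:d.shape[0],:d.shape[1]]
    P=np.stack([(u-K[0,2])/K[0,0]*d,(v-K[1,2])/K[1,1]*d,d],-1)
    return P@T[:3,:3].T+T[:3,3]
def onplane(f,u,v,z):
    im,d,K,T=load(f); r=T[:3,:3]@np.linalg.solve(K,[u,v,1.]); c=T[:3,3]
    return c+r*(z-c[2])/r[2]
E
python3 - <<'E'
from h import *
snap('top','top1'); snap('scene','scene1')
a=cv2.imread('pics/top1.png');b=cv2.imread('pics/scene1.png')
print(load('top1')[3],ctrl.get_state())
E
```

```text
[[ 0.00967857 -0.99245923  0.12219251  0.39991082]
 [-0.99985726 -0.00791274  0.0149282   0.1137579 ]
 [-0.01384875 -0.12231956 -0.99239414  0.91875835]
 [ 0.          0.          0.          1.        ]] {'time': 0.1, 'joint_positions': array([-1.33393393,  0.32174691, -0.07011039,  1.45154264,  0.02262671,
        1.37079018, -0.05692048]), 'qd': array([-3.56255054e-04, -2.06149195e-03, -1.70111602e-04, -1.42265480e-03,
        1.46892868e-03,  1.50141326e-03,  2.12275915e-05]), 'joint_torque': array([ 2.36056876e-04, -4.92577672e+01, -4.05640248e-01, -3.13395953e+01,
       -6.41578878e-02,  3.96370352e-02,  7.67773940e-05]), 'position': array([0.14353779, 0.63347773, 0.23557755]), 'tool_rot': array([-3.49124924e-01, -3.12205278e+00,  2.66700474e-03]), 'ft_force': array([-0.32663043,  0.07340079,  0.28626661]), 'torque': array([-0.00109877,  0.03093622, -0.02722415]), 'grip_force': 0.0, 'grip_width': 1.001724258290174}
```

View pics/top1.png

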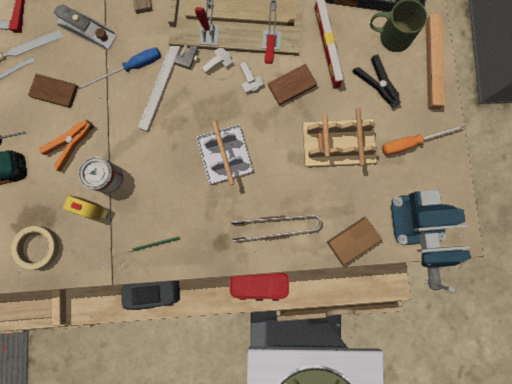

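View pics/scene1.png

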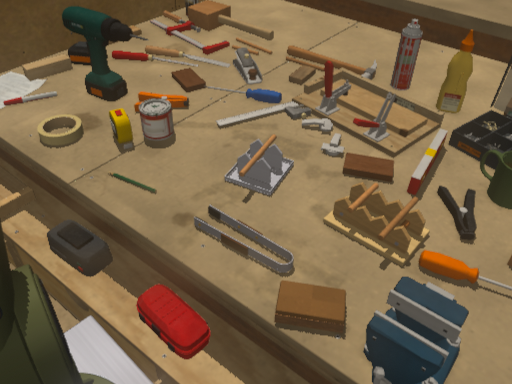

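The top view shows the tongs at (232–322, 215–242), bow right and jaws left. The stand is at (225,155) with its dowel from (216,122) to (232,183). The rack is at (340,140), with dowels at u≈325 and u≈361 and the middle notch at ≈343. I'll measure from an enlarged crop and the depth.

Run:
```python
from h import *
im,d,K,T=load('top1')
c=im[105:255,190:390,::-1]
cv2.imwrite('pics/crop1.png',cv2.resize(c,None,fx=4,fy=4,interpolation=cv2.INTER_CUBIC))
P=cloud('top1')
Z=P[...,2]
print('table z',np.median(Z[245:255,200:230]), np.median(Z[195:205,270:300]))
for n,(v0,v1,u0,u1),lo,hi in [('tongs',(205,250,225,330),.010,.03),('dowel',(110,190,200,250),.05,.068),('rack',(100,175,295,385),.045,.075),('rackboard',(100,175,295,385),.007,.02)]:
    Q=P[v0:v1,u0:u1].reshape(-1,3);Q=Q[(Q[:,2]>lo)&(Q[:,2]<hi)]
    r=cv2.minAreaRect((Q[:,:2]*1000).astype(np.float32)); print(n,len(Q),r,Q[:,2].max())
```

```text
table z 0.0005683055800745351 0.0005314375446205388
tongs 384 ((433.4691467285156, 82.92594909667969), (236.94505310058594, 69.64938354492188), 87.5949478149414) 0.02958342479705478
dowel 494 ((609.6151733398438, 220.1854248046875), (159.38827514648438, 73.46455383300781), 18.323915481567383) 0.06754834784554453
rack 1123 ((645.8187255859375, -61.54193878173828), (139.75515747070312, 159.4466552734375), 5.6715087890625) 0.06887799294179675
rackboard 1712 ((649.08056640625, -73.3934326171875), (112.78812408447266, 198.5067596435547), 3.278562068939209) 0.01992661823892128
```

View pics/crop1.png

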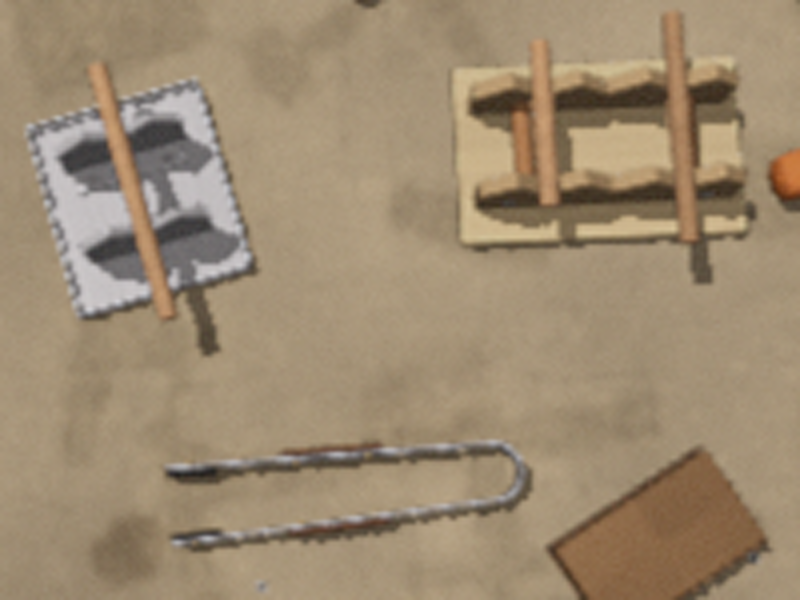

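The crop is 4×, offset (190,105). Readings in crop pixels:
- **Tongs:** tips (168,470) and (173,542), bow end (527,474).
- **Oiled dowel:** (98,66) to (166,317).
- **Short dowel:** (541,42) to (549,204).
- **Mid dowel:** (672,12) to (688,240).

```bash
cat > m.py <<'E'
from h import *
def w(u,v,z): return onplane('top1',190+(u-1.5)/4,105+(v-1.5)/4,z)
def seg(n,a,b):
    d=b-a; print(n,'A',a.round(4),'B',b.round(4),'mid',((a+b)/2).round(4),'len',np.linalg.norm(d).round(4),'ang',np.degrees(np.arctan2(d[1],d[0])).round(2))
seg('tongs bow->tip',w(527,474,.015),(w(168,470,.02)+w(173,542,.02))/2)
seg('grips',w(335,447,.022),w(340,526,.022))
seg('jaws',w(168,470,.02),w(173,542,.02))
seg('oiled',w(166,317,.0605),w(98,66,.0605))
seg('short',w(549,204,.0605),w(541,42,.0605))
seg('mid',w(688,240,.0605),w(672,12,.0605))
seg('board L',w(462,244,.012),w(455,70,.012)); seg('board far',w(455,70,.012),w(735,58,.012))
seg('stand near',w(82,317,.012),w(255,270,.012));seg('stand L',w(82,317,.012),w(28,128,.012))
E
python3 m.py
```

```text
tongs bow->tip A [ 0.4458 -0.0168  0.015 ] B [0.4245 0.1975 0.02  ] mid [0.4352 0.0904 0.0175] len 0.2154 ang 95.67
grips A [0.4606 0.0991 0.022 ] B [0.4135 0.0958 0.022 ] mid [0.437  0.0975 0.022 ] len 0.0472 ang -176.04
jaws A [0.446  0.1994 0.02  ] B [0.403  0.1956 0.02  ] mid [0.4245 0.1975 0.02  ] len 0.0431 ang -174.9
oiled A [0.5328 0.1984 0.0605] B [0.6834 0.2419 0.0605] mid [0.6081 0.2202 0.0605] len 0.1567 ang 16.09
short A [ 0.6014 -0.0246  0.0605] B [ 0.6995 -0.021   0.0605] mid [ 0.6504 -0.0228  0.0605] len 0.0982 ang 2.1
mid A [ 0.5805 -0.1051  0.0605] B [ 0.7183 -0.0988  0.0605] mid [ 0.6494 -0.102   0.0605] len 0.138 ang 2.62
board L A [0.5872 0.0214 0.012 ] B [0.698  0.0253 0.012 ] mid [0.6426 0.0233 0.012 ] len 0.1108 ang 2.01
board far A [0.698  0.0253 0.012 ] B [ 0.7066 -0.1494  0.012 ] mid [ 0.7023 -0.0621  0.012 ] len 0.1749 ang -87.17
stand near A [0.5399 0.255  0.012 ] B [0.57   0.1489 0.012 ] mid [0.555  0.2019 0.012 ] len 0.1103 ang -74.16
stand L A [0.5399 0.255  0.012 ] B [0.6592 0.292  0.012 ] mid [0.5995 0.2735 0.012 ] len 0.1249 ang 17.24
```

Sizes agree with the given ones. The tongs' origin is ≈ (0.4345, 0.097), heading 95.7°, so I'll move above them with a turn of −71.5°.

```bash
python3 -m inch '[[20,-40,0,0,0,-5],[50,-90,0,0,0,-12],[80,-140,0,0,0,-19],[110,-195,0,0,0,-26],[140,-250,0,0,0,-34],[170,-305,0,0,0,-41],[195,-360,0,0,0,-48],[220,-410,0,0,0,-54],[245,-455,0,0,0,-60],[265,-490,0,0,0,-66],[280,-520,0,0,0,-71.5],[291,-536,-20,0,0,-71.5],[291,-536,-40,0,0,-71.5],[291,-536,-50,0,0,-71.5],[291,-536,-50,0,0,-71.5]]' 87 30
python3 - <<'E'
from h import *
print(ctrl.get_state()['position'],ctrl.get_state()['tool_rot'],ctrl.get_state()['joint_positions'])
snap('wrist','w1')
im=cv2.imread('pics/w1.png');cv2.imwrite('pics/w1b.png',cv2.resize(im,(800,600)))
E
```

```text
time: 1.98
position: [0.434, 0.098, 0.186]
tool_rot: [-2.107, -2.33, 0.002]
ft_force: [-0.2, -0.3, 0.3]
grip_width: 1.001
grip_force: 0.0
[0.43401358 0.09803632 0.18598654] [-2.10655102 -2.32999351  0.0023757 ] [-0.78682595 -0.11162277  0.47748073  2.01475156  0.05471522  1.22810501
 -0.22972767]
```

View pics/w1b.png

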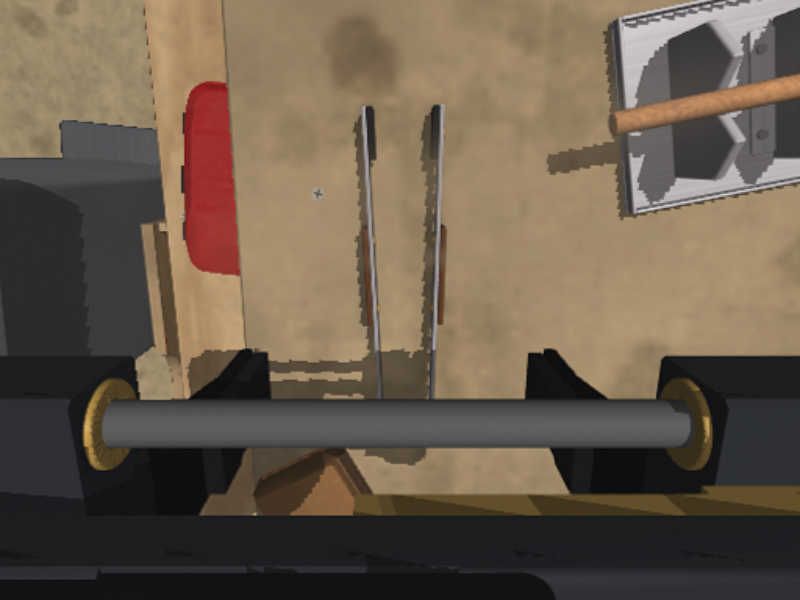

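Wrist view (800 px scale): jaw tips at (367,106) and (440,105), grips at (368, 227–325) and (443, 225–324), and the oiled dowel's near end at (616,123).

Run:
```python
from h import *
def w(u,v,z): return onplane('w1',(u+.5)*.64-.5,(v+.5)*.64-.5,z)
tip=(w(367,106,.02)+w(440,105,.02))/2
g=[w(362,227,.021),w(370,325,.021),w(446,225,.021),w(443,324,.021)]
for p in g: print(p)
o=sum(g)/4; print('o',o,'tip',tip,np.linalg.norm((tip-o)[:2]),np.degrees(np.arctan2(*(tip-o)[[1,0]])))
print('dowel end',w(614,123,.0545), 'dir pt', w(800,88,.0545))
a,b=w(614,123,.0545),w(800,88,.0545);print(np.degrees(np.arctan2(*(b-a)[[1,0]])))
```

```text
[0.40851292 0.12758334 0.021     ]
[0.4187837  0.06598755 0.021     ]
[0.45898284 0.13394747 0.021     ]
[0.46499383 0.07138547 0.021     ]
o [0.43781832 0.09972596 0.021     ] tip [0.42629936 0.19900888 0.02      ] 0.09994891575886526 96.61796090987535
dowel end [0.53476679 0.19820951 0.0545    ] dir pt [0.62464187 0.22419677 0.0545    ]
16.127153449637994
```

Consistent within 2 mm: origin ≈ (0.4365, 0.0985), heading 96.2°. Descending and closing to 45 mm.

```bash
python3 -m inch '[[2.5,0.5,-40,0,0,0.7],[2.5,0.5,-80,0,0,0.7],[2.5,0.5,-120,0,0,0.7],[2.5,0.5,-145,0,0,0.7],[2.5,0.5,-160,0,0,0.7],[2.5,0.5,-170,0,0,0.7],[2.5,0.5,-170,0,0,0.7]]' 87 30
python3 -m inch '[[0,0,0,0,0,0],[0,0,0,0,0,0],[0,0,0,0,0,0],[0,0,0,0,0,0],[0,0,0,0,0,0],[0,0,0,0,0,0]]' 44.5 30
```

```text
time: 2.9
position: [0.4373, 0.0986, 0.0167]
tool_rot: [2.093, 2.343, 0.0]
ft_force: [0.5, 0.8, 0.3]
grip_width: 0.997
grip_force: 0.0
time: 3.65
position: [0.4373, 0.0985, 0.0167]
tool_rot: [2.093, 2.343, 0.001]
ft_force: [0.4, -1.0, 1.4]
grip_width: 0.522
grip_force: 6.2
```

```bash
python3 -m inch '[[0,0,15,0,0,0],[0,0,40,0,0,0],[0,0,70,0,0,0],[0,0,95,0,0,0],[2,5,95,0,0,-6],[4,12,95,0,0,-13],[6,19,95,0,0,-20],[8,26,95,0,0,-27],[10,33,95,0,0,-34],[13,40,95,0,0,-41],[16,47,95,0,0,-48],[18,54,95,0,0,-55],[20,61,95,0,0,-62],[22,68,95,0,0,-69],[24,74,95,0,0,-75],[26,79,95,0,0,-79],[26.5,79.5,95,0,0,-80.2],[26.5,79.5,95,0,0,-80.2],[26.5,79.5,95,0,0,-80.2]]'
python3 - <<'E'
from h import *
s=ctrl.get_state();print(s['position'],s['tool_rot'],s['joint_positions'])
snap('wrist','w2')
im=cv2.imread('pics/w2.png');cv2.imwrite('pics/w2b.png',cv2.resize(im,(800,600)))
E
```

```text
time: 6.02
position: [0.4636, 0.1776, 0.1117]
tool_rot: [3.11, 0.444, -0.0]
ft_force: [0.2, 1.0, -1.1]
grip_width: 0.514
grip_force: 6.5
[0.46355913 0.17762701 0.11169169] [ 3.10992784e+00  4.44072597e-01 -2.10075046e-04] [-0.87733178  0.0981816   0.48331337  1.99140065 -0.05203372  1.06393058
 -1.65784828]
```

View pics/w2b.png

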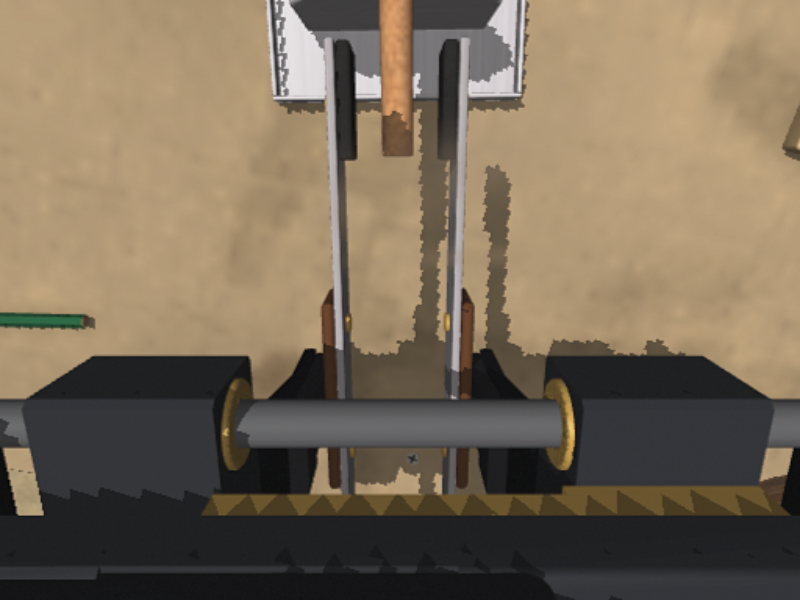

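The jaws (inner faces at cols 355 and 440, midline 397) straddle the dowel (centre col 397, end at row 155, jaw tips at row 40), so it's well aligned. Checking the overlap along the axis.

Run:
```python
from h import *
def w(u,v,z): return onplane('w2',(u+.5)*.64-.5,(v+.5)*.64-.5,z)
h=np.radians(16.2);e=np.array([np.cos(h),np.sin(h),0]);n=np.array([-e[1],e[0],0])
c=np.array([.46356,.17763,0])
for name,p in [('tipL',w(347,40,.115)),('tipR',w(448,40,.115)),('jawback',w(347,160,.115)),('dowel end',w(397,155,.0605)),('dowel far',w(395,30,.0605)),('plate',w(300,28,.06))]:
    print(name,((p-c)@e*1000).round(1),((p-c)@n*1000).round(1))
```

```text
tipL 100.6 12.4
tipR 100.6 -13.4
jawback 70.9 13.2
dowel end 72.8 -0.3
dowel far 115.0 0.4
plate 115.7 33.8
```

```bash
python3 -m inch '[[2,0.5,-15,0,0,0],[2,0.5,-30,0,0,0],[2,0.5,-42,0,0,0],[2,0.5,-51,0,0,0],[2,0.5,-51,0,0,0],[2,0.5,-51,0,0,0]]'
python3 -m inch '[[0,0,0,0,0,0],[0,0,0,0,0,0],[0,0,0,0,0,0],[0,0,0,0,0,0],[0,0,0,0,0,0],[0,0,0,0,0,0]]' 34 32
python3 -m inch '[[0,0,5,0,0,0],[0,0,15,0,0,0],[0,0,28,0,0,0],[0,0,42,0,0,0],[0,0,55,0,0,0],[0,0,55,0,0,0],[0,0,55,0,0,0],[0,0,55,0,0,0]]'
python3 - <<'E'
from h import *
s=ctrl.get_state();print(s['position'],s['tool_rot'])
snap('wrist','w3');snap('scene','s3')
im=cv2.imread('pics/w3.png')[:300];b=cv2.imread('pics/s3.png')[80:300,150:450]
b=cv2.resize(b,(512,375));cv2.imwrite('pics/c3.png',cv2.resize(np.vstack([im[:200],b]),None,fx=1,fy=1))
E
```

```text
time: 6.82
position: [0.466, 0.1785, 0.0609]
tool_rot: [-3.11, -0.444, -0.001]
ft_force: [-0.0, -0.2, -1.3]
grip_width: 0.518
grip_force: 6.5
time: 7.58
position: [0.4658, 0.1785, 0.0606]
tool_rot: [3.11, 0.443, 0.0]
ft_force: [1.0, 0.8, -0.9]
grip_width: 0.44
grip_force: 32.0
time: 8.57
position: [0.4652, 0.1782, 0.115]
tool_rot: [3.109, 0.444, -0.002]
ft_force: [0.0, -0.5, -2.1]
grip_width: 0.44
grip_force: 32.0
[0.46518337 0.17823976 0.11497333] [ 3.10947842e+00  4.43610082e-01 -1.82287873e-03]
```

View pics/c3.png

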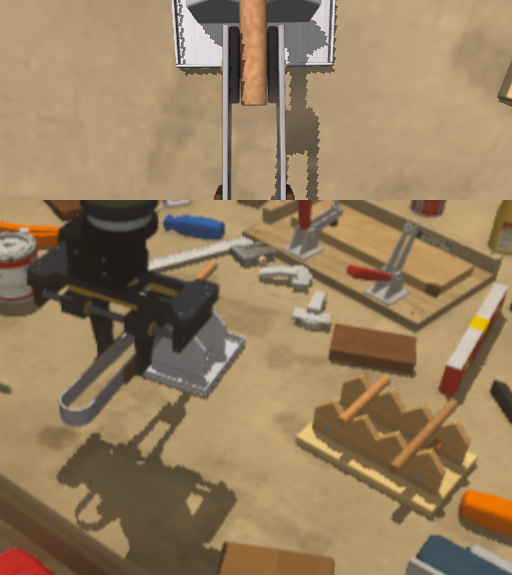

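The dowel (cols 242–268, end at row 103) is held between the jaws and lifted. Checking its pitch, yaw and end position with depth.

Run:
```python
from h import *
P=cloud('w3')
pts=np.array([[np.median(P[v,u-3:u+4],0) for u in [int(round(255-(103-v)*.02))]][0] for v in range(2,100,4)])
h=np.arctan2(*(pts[-1]-pts[0])[[1,0]]);print(pts[::4].round(4))
# edges by colour for heading
im=load('w3')[0]
q=[]
for v in range(5,98,4):
    m=np.where((P[v,230:280,2]>.095)&(im[v,230:280,0].astype(int)-im[v,230:280,2]>50))[0]+230
    if len(m): q.append(onplane('w3',m.mean(),v,.1055))
q=np.array(q);d=np.polyfit(q[:,0],q[:,1],1);print('heading',np.degrees(np.arctan(d[0])),'fit at x=.55',np.polyval(d,.55))
s=np.linalg.norm(pts[:,:2]-pts[-1,:2],axis=1);print('slope',np.polyfit(s,pts[:,2],1))
print('end',onplane('w3',255,103,.1055))
```

```text
[[0.5711 0.2089 0.1136]
 [0.5654 0.2074 0.1139]
 [0.5598 0.2052 0.1138]
 [0.5538 0.2035 0.1137]
 [0.5477 0.2017 0.1139]
 [0.5416 0.1995 0.1137]
 [0.5353 0.1976 0.1144]]
heading 17.537952691853135 fit at x=.55 0.20258278294381354
slope [-0.02262446  0.11423623]
end [0.53323236 0.19703287 0.1055    ]
```

```bash
python3 -m inch '[[1,-6,5,0,0,-0.5],[3,-18,5,0,0,-1.2],[5,-34,5,0,0,-2],[7,-54,5,0,0,-3],[10,-76,5,0,0,-4.2],[13,-100,5,0,0,-5.5],[16,-124,5,0,0,-7],[18,-148,5,0,0,-8.2],[21,-172,5,0,0,-9.6],[24,-194,5,0,0,-11],[27,-214,5,0,0,-12.2],[29,-230,5,0,0,-13.2],[30,-242,5,0,0,-13.8],[31,-247,5,0,0,-14],[31,-247,5,0,0,-14],[31,-247,5,0,0,-14]]'
python3 - <<'E'
from h import *
s=ctrl.get_state();print(s['position'],s['tool_rot'])
snap('wrist','w4');snap('top','t4')
im=cv2.imread('pics/w4.png')[:130,100:412];b=cv2.imread('pics/t4.png')[100:200,280:400]
a=cv2.resize(im,None,fx=2,fy=2);b=cv2.resize(b,None,fx=3.25,fy=3.25,interpolation=cv2.INTER_CUBIC)
o=np.zeros((a.shape[0]+b.shape[0],a.shape[1],3),np.uint8);o[:len(a)]=a;o[len(a):,:b.shape[1]]=b
print(a.shape,b.shape);cv2.imwrite('pics/c4.png',o)
E
```

```text
time: 10.68
position: [0.4966, -0.0678, 0.1205]
tool_rot: [-3.141, -0.063, 0.0]
ft_force: [1.1, 0.3, -1.0]
grip_width: 0.44
grip_force: 32.0
[ 0.49664901 -0.06775744  0.12051553] [-3.14064442e+00 -6.31230758e-02  3.32053521e-04]
(260, 624, 3) (325, 390, 3)
```

View pics/c4.png

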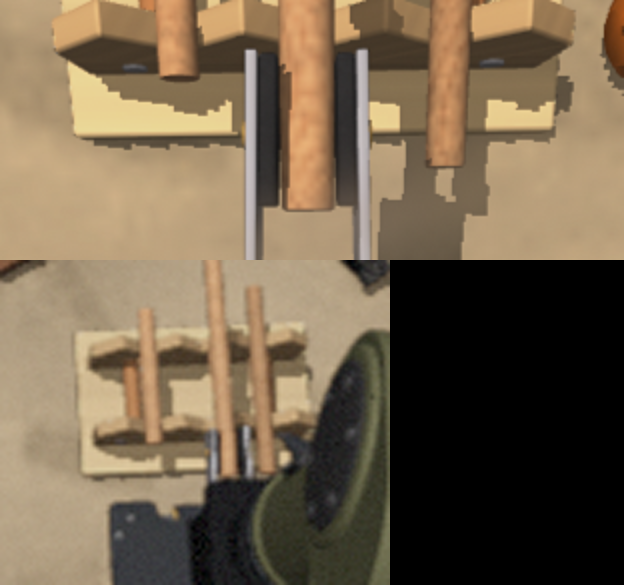

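In the wrist crop (2×, offset col 100), the held dowel runs (308,210) to (306,5). The short dowel runs (180,76) to (176,5) and the mid dowel (446,164) to (450,5).

Run:
```python
from h import *
def w(x,y,z,f='w4'): return onplane(f,100+(x-.5)/2,(y-.5)/2,z)
def t(x,y,z): return onplane('t4',280+(x-1)/3.25,100+(y-261)/3.25,z)
S=[w(180,76,.0545),w(176,5,.0605)];M=[w(446,164,.0545),w(450,5,.0605)];H=[w(308,210,.114),w(306,5,.120)]
for n,(a,b) in dict(S=S,M=M,H=H).items(): print(n,a.round(4),b.round(4),np.degrees(np.arctan2(*(b-a)[[1,0]])).round(2))
print('rail front teeth', w(90,2,.066),w(518,2,.066))
print('top: S',t(147,310,.0605),t(153,440,.0605),'M',t(254,288,.0605),t(265,470,.0605),'H',t(212,262,.12),t(229,472,.12))
for f in('w4',):
    P=cloud(f)
    for x,y in[(177,20),(449,40),(307,20),(307,180)]: print(x,y,np.median(P[y//2-2:y//2+3,100+x//2-2:100+x//2+3].reshape(-1,3),0).round(4))
```

```text
S [ 0.6033 -0.0257  0.0545] [ 0.6208 -0.0258  0.0605] -0.59
M [ 0.5817 -0.1074  0.0545] [ 0.6239 -0.1033  0.0605] 5.56
H [ 0.5666 -0.0655  0.114 ] [ 0.6066 -0.0635  0.12  ] 2.89
rail front teeth [ 0.61912299 -0.00327475  0.066     ] [ 0.62393935 -0.12087732  0.066     ]
top: S [ 0.69957095 -0.02110806  0.0605    ] [ 0.60266883 -0.02436063  0.0605    ] M [ 0.71659216 -0.09930175  0.0605    ] [ 0.58121121 -0.10423121  0.0605    ] H [ 0.71291356 -0.05637536  0.12      ] [ 0.56712055 -0.06514512  0.12      ]
177 20 [ 0.6168 -0.0259  0.0609]
449 40 [ 0.6149 -0.1037  0.0604]
307 20 [ 0.604  -0.0637  0.1192]
307 180 [ 0.5728 -0.065   0.1199]
```

Offset to the notch is about −2 mm at the dowel's centre, with a heading excess of about 1°. A −0.8° turn fixes both. Lowering.

```bash
python3 -m inch '[[0,0,-10,0,0,-0.8],[0,0,-22,0,0,-0.8],[0,0,-34,0,0,-0.8],[0,0,-44,0,0,-0.8],[0,0,-51,0,0,-0.8],[0,0,-55,0,0,-0.8],[0,0,-58,0,0,-0.8],[0,0,-59.5,0,0,-0.8],[0,0,-59.5,0,0,-0.8],[0,0,-59.5,0,0,-0.8]]'
python3 - <<'E'
from h import *
snap('wrist','w5');snap('scene','s5')
im=cv2.imread('pics/w5.png')[:130,100:412];b=cv2.imread('pics/s5.png')[150:280,290:450]
a=cv2.resize(im,None,fx=2,fy=2);b=cv2.resize(b,None,fx=2.6,fy=2.6,interpolation=cv2.INTER_CUBIC)
o=np.zeros((a.shape[0]+b.shape[0],a.shape[1],3),np.uint8);o[:len(a)]=a;o[len(a):,:b.shape[1]]=b
cv2.imwrite('pics/c5.png',o)
P=cloud('w5')
for v in (10,30,50,70,90): print(np.median(P[v-2:v+3,251:256].reshape(-1,3),0).round(4))
E
```

```text
time: 12.02
position: [0.4969, -0.0685, 0.0613]
tool_rot: [-3.141, -0.04, -0.001]
ft_force: [-0.4, 1.2, -1.1]
grip_width: 0.446
grip_force: 32.0
[ 0.604  -0.0661  0.0613]
[ 0.5967 -0.0663  0.0608]
[ 0.5891 -0.0665  0.0608]
[ 0.5813 -0.0667  0.0604]
[ 0.5731 -0.0669  0.0604]
```

View pics/c5.png

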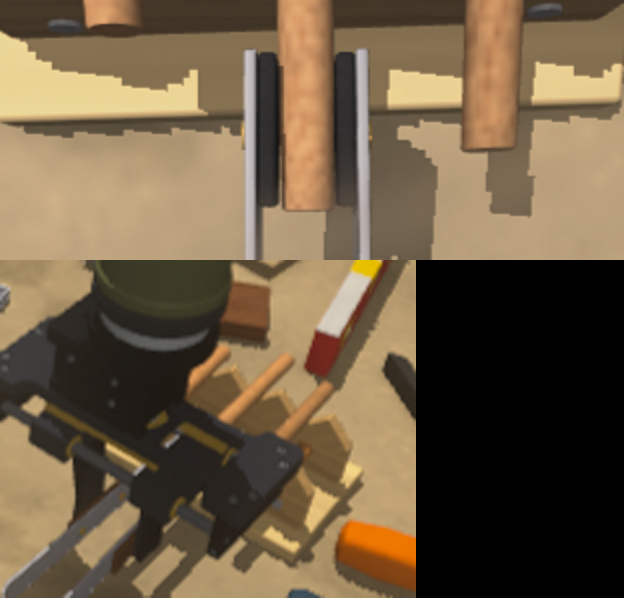

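The dowel lies between its neighbours at axis height ≈ 54.5–55 mm and level. Now easing down slightly and opening to 45 mm, which still holds the tongs.

```bash
python3 -m inch '[[0,0,-0.8,0,0,0],[0,0,-0.8,0,0,0]]'
python3 -m inch '[[0,0,0,0,0,0],[0,0,0,0,0,0],[0,0,0,0,0,0],[0,0,0,0,0,0],[0,0,0,0,0,0],[0,0,0,0,0,0]]' 44.5 30
python3 - <<'E'
from h import *
snap('wrist','w6')
im=cv2.imread('pics/w6.png')[:130,100:412];cv2.imwrite('pics/c6.png',cv2.resize(im,None,fx=2,fy=2))
P=cloud('w6')
for v in (10,30,50,70,90): print(np.median(P[v-2:v+3,251:256].reshape(-1,3),0).round(4))
E
```

```text
time: 12.38
position: [0.4969, -0.0685, 0.0604]
tool_rot: [3.141, 0.039, 0.001]
ft_force: [-0.8, -0.0, 0.3]
grip_width: 0.441
grip_force: 32.0
time: 13.12
position: [0.4966, -0.0686, 0.0603]
tool_rot: [3.141, 0.039, -0.0]
ft_force: [-0.0, -0.3, -2.8]
grip_width: 0.513
grip_force: 6.5
[ 0.6036 -0.0662  0.0605]
[ 0.5963 -0.0663  0.0605]
[ 0.5886 -0.0665  0.0608]
[ 0.5808 -0.0667  0.0607]
[ 0.5728 -0.0669  0.0605]
```

View pics/c6.png

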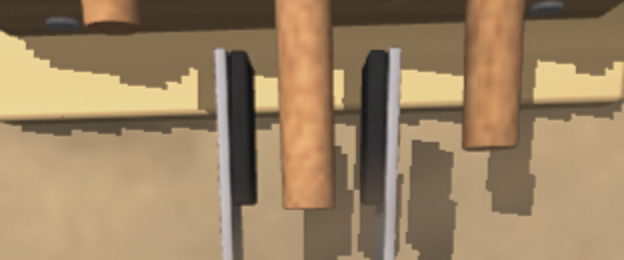

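The dowel (cols 282–334) is free of both jaws (inner edges 255 and 361) and stayed put. Lifting the tongs away and carrying them back.

```bash
python3 -m inch '[[0,0,10,0,0,0],[0,0,30,0,0,0],[0,0,50,0,0,0],[0,0,60,0,0,0],[-4,10,60,0,0,6],[-8,22,60,0,0,13],[-12,34,60,0,0,20],[-16,46,60,0,0,27],[-21,58,60,0,0,34],[-26,70,60,0,0,41],[-31,82,60,0,0,48],[-36,94,60,0,0,55],[-41,106,60,0,0,62],[-46,118,60,0,0,69],[-50,130,60,0,0,75],[-54,142,60,0,0,81],[-57,152,60,0,0,86],[-58,158,60,0,0,89],[-58,158,60,0,0,89]]'
python3 -m inch '[[0,0,-30,0,0,0],[0,0,-60,0,0,0],[0,0,-80,0,0,0],[0,0,-92,0,0,0],[0,0,-98,0,0,0],[0,0,-101,0,0,0],[0,0,-103,0,0,0],[0,0,-103,0,0,0],[0,0,-103,0,0,0]]'
```

```text
time: 15.55
position: [0.4385, 0.0898, 0.1203]
tool_rot: [-2.213, -2.23, 0.0]
ft_force: [-0.6, -0.7, -2.1]
grip_width: 0.512
grip_force: 6.5
time: 16.68
position: [0.4389, 0.0896, 0.0176]
tool_rot: [2.213, 2.23, 0.001]
ft_force: [-0.3, 0.3, -1.9]
grip_width: 0.514
grip_force: 6.5
```

```bash
python3 -m inch '[[0,0,-0.8,0,0,0],[0,0,-0.8,0,0,0]]'
python3 -m inch '[[0,0,0,0,0,0],[0,0,0,0,0,0],[0,0,0,0,0,0],[0,0,0,0,0,0],[0,0,0,0,0,0],[0,0,0,0,0,0]]' 75
python3 -m inch '[[0,0,15,0,0,0],[0,0,40,0,0,0],[0,0,80,0,0,0],[0,0,130,0,0,0],[0,0,150,0,0,0],[-10,30,170,0,0,0],[-10,60,170,0,0,0],[-10,110,170,0,0,0],[-10,160,170,0,0,0],[-10,210,170,0,0,0],[-10,240,170,0,0,0],[-10,240,170,0,0,0]]'
python3 - <<'E'
from h import *
snap('top','t7');snap('scene','s7')
a=cv2.imread('pics/t7.png')[105:255,190:390];b=cv2.imread('pics/s7.png')[150:300,190:450]
a=cv2.resize(a,None,fx=2,fy=2);b=cv2.resize(b,(400,231))
cv2.imwrite('pics/c7.png',np.vstack([a,b]))
P=cloud('t7').reshape(-1,3)
Q=P[(abs(P[:,0]-.437)<.04)&(P[:,1]>-.04)&(P[:,1]<.21)&(P[:,2]>.008)&(P[:,2]<.06)]
print(np.percentile(Q[:,2],[50,95,100]))
A=np.c_[Q[:,:2]-Q[:,:2].mean(0),np.ones(len(Q))];print('tongs plane',np.linalg.lstsq(A,Q[:,2],rcond=None)[0])
E
```

```text
time: 16.92
position: [0.4389, 0.0896, 0.0167]
tool_rot: [2.213, 2.23, 0.001]
ft_force: [0.5, -0.7, 1.4]
grip_width: 0.515
grip_force: 6.5
time: 17.68
position: [0.4387, 0.0894, 0.0165]
tool_rot: [2.213, 2.23, 0.0]
ft_force: [-0.7, -0.0, -0.3]
grip_width: 0.856
grip_force: 0.0
time: 19.18
position: [0.4278, 0.332, 0.1872]
tool_rot: [2.208, 2.234, 0.001]
ft_force: [0.1, -1.1, 0.7]
grip_width: 0.86
grip_force: 0.0
[0.02147402 0.02591872 0.0327964 ]
tongs plane [-0.04442195 -0.01073482  0.02102796]
```

View pics/c7.png

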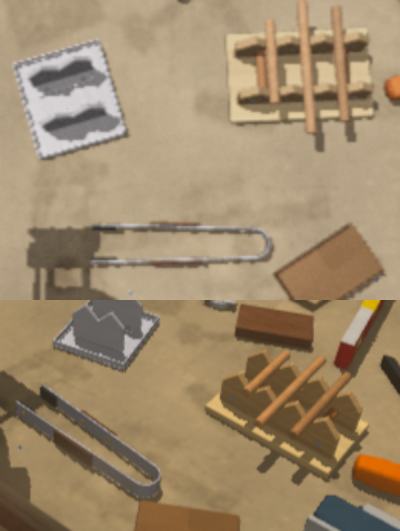

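The oiled dowel lies in the middle notch of both rails (crop (303,5) to (311,130)). Its neighbours haven't moved, and the tongs lie flat on the bench with the robot clear. Handing in.

```bash
python3 -c "
from bench import ctrl
print(ctrl.close_job())"
```

```text
the job is handed in; nothing more can be done
None
```

I used the tongs to move the oiled dowel into the rack's middle notch, let it go there, laid the tongs flat on the bench and handed the job in at about 19 s; the final pictures show the other two dowels unmoved, but the hand-in returned no verdict.

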